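# Roll a shaft blank into the V-block and up to its stop

### The arm

A 6-joint arm with a two-finger parallel gripper is mounted at the origin on a cart in front of the work surface, level with it; the furniture and walls round the work are solid. World frame = base frame: x ahead of the robot, y to its left, z up, the work surface at z = 0. Lengths are in m, angles in rad, forces in N, time in s.
With the tool pointing down it reaches from about 0.275 to 0.725 m from the base axis. Payload 15.9 kg.
Tool frame: the origin (TCP) lies midway between the tips of the shut fingers; the grasp point (between the pads) lies 19 mm behind it; z points along the fingers, y is the line along which they close (so a half turn about z gives the same grasp; the last joint's range is limited). The gripper opens to 85 mm and grips with 20 to 120 N. Pads are 22 mm wide; open, the fingers measure 114 mm over their backs; the gripper's body (76 mm by 85 mm) begins 54 mm behind the grasp point. The pads swing forward as they close: fully open they stand 13 mm farther back than shut.
Start: joints at [1.144, 0.213, -0.034, 1.323, 0, 1.571], TCP at [0.207, 0.455, 0.231] pointing down, gripper open.
Joint ranges: [-2.98, 2.98], [-0.74, 1.72], [-1.14, 1.35], [-2.1, 2.04], [-1.57, 1.44], [-3.14, 3.14]. Speed limits (rad/s): [1.89, 1.89, 2.39, 2.57, 3.14, 3.14].

### API

Orientations are given as [roll, pitch, yaw] about the fixed x, y, z axes, in that order (R = Rz(yaw) Ry(pitch) Rx(roll)).
In Python, from station import get_state, eyes, ctrl, spotter gives the robot as it stands.
- The arm moves only by the tool arm_command, never from a script. Its arguments are lists of equal length, an entry for each row: "dp": the shift along the world's x, y, z in units of 50 mm (1.0 is 50 mm), a list of three; "yaw": the turn about the world's z in units of 6 degrees (1.0 is 6 degrees). In form: {"dp": [[tx, ty, tz], ...], "yaw": [yaw, ...]}. A call has 1 to 8 rows; each row is the pose to reach, as a shift and turn from the pose commanded when the call began; what a row does not reach only later rows make up. A row lasts 1/10 s, in which the tool goes at most 50 mm and 8.59 degrees, less where a joint would pass 70% of its speed; a pose out of reach is approached as far as the arm can. A call with a gripper value outside its range is refused whole. "grip" is the finger opening in mm, from 0 to 85.4, set as the call begins (left out, the last holds). The fingers move at their own pace and stop on an object; the grip force is fixed at half the most. Time passes only in rows, so rows that repeat a pose let the fingers close. It gives the time, the measured TCP pose, the force, the opening and the grip force at its end, in the units of the state.
- get_state(): the state, without advancing time (a new reading comes with each control period).
- eyes.grab_frame(name): name is "side" or "top"; returns a dict with "pixels" (420x560x3 uint8, blue, green, red), "range_z" (420x560 float32, m along the optical axis (not along the pixel's ray), 0 where there is no reading), "mtx" (3x3 intrinsics, pixels), "cam_to_world" (4x4, takes a point from camera to world coordinates). Camera axes: x right, y down, z forward; pixel columns grow to the right and rows downward; lengths in m; the calibration is good to about 2 mm. A picture is of the moment at which its call begins.
- ctrl.finish_job(): hands the job in; it is judged then, once.
Trained networks look in a picture, given as the dict that the camera call returned (one of the last four; its "shot" number tells which), for a name from the list of things; names that differ only in an ending like _2 or _b are one class to them, and where a whole thing is asked for, a point or a joint stands for the part that bears it (a point fixed in the world has none). Each returns a list of dicts, best first, with "score" (0 to 1); they miss things now and then, are a little off and sometimes report something else, mostly with a low value. They report only what shows in the picture. A call takes as long as a camera call.
- spotter.search_frame(picture, target): "box" ([left, top, right, bottom] in pixels, round what is visible of it).
- spotter.mark_of(picture, target): "position" ([column, row] in pixels: a listed point, or the origin of a listed thing).
The state is a dict: "time_s": time; "qpos": joint angles; "joint_velocities": joint speeds; "joint_torque": joint torques, N m; "position": TCP position; "ee_rot": TCP orientation; "ft_force": force on the tool from outside, world axes, zero at the start; "ft_torque": the same for the moment, N m; "grip_width": finger opening in m; "grasp_force": force on a finger pad.
Only numpy, scipy, OpenCV 4.12 (cv2) and the standard library are available. Lean on these libraries where they do the work, as an engineer would, in place of code of your own. Each camera call takes 0.05 s, during which the arm holds its last target. There are 200 camera calls.

### The job

Push the round steel bar with the fingers so that it rolls along the bench, up the ramp and drops into the groove of the V-block. Then push on its free end until its other end is up against the block's upright end stop, and leave it lying there. Do not grip or lift the bar, and leave the other things on the bench where they are.

Things in the scene. Friction and masses are not known exactly. Their poses are not given: they have to be found in the camera images.
- bar: Plain round steel shaft blank, 30 mm in diameter, 110 mm long, about 0.4 kg, lying loose on its side before the V-block's ramp, with a small dark keyway on its skin. Origin at its centre, 15 mm up at the start. Its y axis runs along its length, within 0.1 rad of the block's y axis at the start; its x and z axes turn as it rolls. Polished: it rolls freely and slides easily.
- v_block: Dark steel V-block, fixed to the bench, 100 mm wide. Origin at bench level under the groove's bottom, half-way along it; z up. The groove runs along y, from -50 to +50 mm; x points away from the ramp, the way the bar rolls in. The V is of 90 degrees: bottom at x = 0, 2 mm up; near lip at x = -14 mm; far face up to 30 mm high at x = 28 mm. A foot behind reaches x = 48 mm.
- ramp_lip (a point): Middle of the lip where the ramp ends and the V begins, 16 mm above the bench; axes as the block's. The ramp is 100 mm wide and rises evenly from the bench at 62 mm before the lip (x = -76 mm of the block) to it. At the start the bar's centre lies 130 to 175 mm before the groove.
- stop_face (a point): Middle of the inner face of the bright steel end stop, an upright plate across the groove's -y end: face at y = -50 mm of the block, 8 mm thick, 40 mm high, x = -24 to +32 mm. The groove's +y end is open. This point is at the height of a seated bar's axis, 23 mm. At the start the bar's -y end is 15 to 29 mm clear of the face's plane.
- seat (a point): Where the bar's centre comes to lie when it is down in the groove and against the stop: x = 0, y = +5 mm, z = 23 mm of the block; axes as the block's. The bar's free (+y) end then stands out at y = +60 mm, 10 mm past the block, where a finger can reach it.
- white_jar: White round jar with a ribbed cap, 34 mm in diameter, 43 mm tall, upright; origin at the centre of its underside. To be left alone.
- eraser: Eraser, 20 x 45 mm, 12 mm high, lying near the bench's front edge; origin at the centre of its underside. To be left alone.
- wick_spool: Flat round case of desoldering braid, 39 mm across, 11 mm high, with the braid's end sticking out, near the bench's front edge; origin on its underside. To be left alone.
- spudger: Flat black prying stick, 150 mm long (its y axis), 10 mm wide, 4 mm thick, by the right edge of the bench; origin at the centre of its underside. To be left alone.
- phone_cell: Flat dark battery cell, 41 x 72 mm, 5 mm thick, lying near the bench's front edge; origin at the centre of its underside. To be left alone.

How it is judged:
On the way, in this order (a step that is already met when the one before it is completed fails the run):
1. the bar rolls: it has turned over by more than a third of a turn about its own length (angle between bar's own z axis and vertical above 2.1 rad), for 0.03 s.
2. the bar lies down in the groove, on both faces of the V (x of bar in the frame of v_block between -0.003 and 0.003 m and z of bar in the frame of v_block between 0.02 and 0.0265 m and angle between the y axis of bar and the y axis of v_block, either way round below 0.05 rad), for 0.2 s.
At the end, for the whole second after the job is handed in: the bar rests in the groove (axis within 3 mm of the groove's middle, 20 to 26.5 mm above the bench, parallel to it within 0.05 rad), its end within 3 mm of the end stop, and lies still (all of step 2 and y of bar in the frame of v_block between 0.001 and 0.008 m and linear speed of bar below 0.01 m/s and contact force between bar and v_block above 1 N); the robot touches nothing.
It fails at once if the bar is lifted (its centre over 45 mm high, or over 26 mm high before it has come to the ramp) (height (world z) of bar above 0.045 m or (height (world z) of bar above 0.026 m and x of bar in the frame of v_block below -0.09 m)).
It fails at once if the bar is gripped (it is between the finger pads) (x of the grasp point in the frame of bar between -0.012 and 0.012 m and z of the grasp point in the frame of bar between -0.012 and 0.012 m and y of the grasp point in the frame of bar between -0.05 and 0.05 m).
It fails at once if another thing on the bench is moved by more than 15 mm (distance of any of white_jar, eraser, wick_spool, spudger, phone_cell from where it was at the start of the episode above 0.015 m).
It also fails if it takes over 48 s, if anything falls off the work surface, if the arm or the gripper's body presses on something with over 40 N, if the wrist force passes 120 N, or if a joint passes its speed limit or range.

## Working session

There is one attempt and no reset: what is moved stays moved. The work goes in short steps, Python scripts to look and compute and a tool call to move; the robot and the scene stay as the last step left them, time stands still between calls to the robot, and variables do not carry over. Pictures are saved under pics/ and viewed, at most 10 in all, crops included, and the job is handed in when it is done.

Besides the shell and the picture viewer there is one more tool, called after "Emit:" in YAML: its name, and indented under it one key for each argument. arm_command: Moves the arm, as the interface text tells. Its arguments: {"type":"object","properties":{"dp":{"type":"array"},"yaw":{"type":"array"},"grip":{"type":"number"}},"required":["dp","yaw"]}

```bash
mkdir -p pics; cat > h.py <<'E'
import numpy as np, cv2
from station import get_state, eyes, ctrl, spotter
def w(p,u,v,d=None):
    u_,v_=int(round(u)),int(round(v))
    if d is None:
        q=p["range_z"][max(v_-1,0):v_+2,max(u_-1,0):u_+2]; q=q[q>0]; d=np.median(q) if len(q) else 0
    c=d*np.linalg.inv(p["mtx"])@[u,v,1]
    return (p["cam_to_world"]@np.r_[c,1])[:3]
def cloud(p):
    v,u=np.mgrid[0:420,0:560]; d=p["range_z"]
    c=np.stack([u,v,np.ones_like(u)],-1)@np.linalg.inv(p["mtx"]).T*d[...,None]
    return c@p["cam_to_world"][:3,:3].T+p["cam_to_world"][:3,3]
E
python3 - <<'E'
from h import *
s=get_state(); print(s["time_s"],s["position"],s["ee_rot"],s["grip_width"])
for n in("top","side"):
    p=eyes.grab_frame(n); cv2.imwrite(f"pics/{n}0.png",p["pixels"])
    print(n,p["cam_to_world"][:3,3].round(3))
    for t in["bar","v_block","white_jar","eraser","wick_spool","spudger","phone_cell"]:
        for r in spotter.search_frame(p,t)[:1]:
            b=r["box"];print(t,round(r["score"],2),np.round(b),w(p,(b[0]+b[2])/2,(b[1]+b[3])/2).round(3))
    for t in["bar","ramp_lip","stop_face","seat","v_block"]:
        for r in spotter.mark_of(p,t)[:1]: print("  mark",t,round(r["score"],2),np.round(r["position"]),w(p,*r["position"]).round(3))
E
```

```text
0.0 [0.20684574 0.45481726 0.23080934] [-3.14043794e+00  2.28375176e-05  2.71476736e+00] 0.08558622696150833
top [ 0.308 -0.044  1.195]
bar 0.93 [322. 224. 372. 248.] [ 0.461 -0.189  0.028]
v_block 0.92 [336. 148. 391. 205.] [ 0.597 -0.235  0.013]
white_jar 0.68 [268. 267. 286. 289.] [ 0.372 -0.032  0.042]
eraser 0.49 [239. 244. 253. 257.] [0.436 0.036 0.012]
wick_spool 0.68 [147. 272. 165. 286.] [0.379 0.238 0.01 ]
spudger 0.68 [416. 196. 422. 256.] [ 0.482 -0.355  0.003]
phone_cell 0.57 [186. 260. 214. 288.] [0.388 0.14  0.004]
  mark bar 0.91 [346. 236.] [ 0.46  -0.185  0.028]
  mark ramp_lip 0.69 [361. 173.] [ 0.606 -0.23   0.009]
  mark stop_face 0.92 [385. 168.] [ 0.609 -0.279  0.037]
  mark seat 0.89 [360. 167.] [ 0.622 -0.229  0.006]
  mark v_block 0.56 [360. 171.] [ 0.613 -0.229  0.005]
side [ 0.399 -0.796  0.714]
bar 0.96 [262. 251. 283. 308.] [ 0.46  -0.199  0.029]
v_block 0.92 [312. 263. 386. 317.] [ 0.604 -0.233  0.012]
white_jar 0.76 [214. 217. 230. 238.] [ 0.371 -0.045  0.039]
wick_spool 0.46 [218. 159. 231. 173.] [0.387 0.227 0.01 ]
spudger 0.85 [256. 349. 335. 365.] [ 0.478 -0.356  0.004]
phone_cell 0.83 [218. 179. 237. 201.] [0.389 0.127 0.006]
  mark bar 0.62 [272. 278.] [ 0.459 -0.196  0.03 ]
  mark ramp_lip 0.57 [347. 285.] [ 0.603 -0.224  0.015]
  mark stop_face 0.83 [354. 308.] [ 0.599 -0.287  0.026]
  mark seat 0.81 [353. 286.] [ 0.617 -0.219  0.005]
  mark v_block 0.91 [354. 290.] [ 0.616 -0.229  0.004]
```

View pics/top0.png

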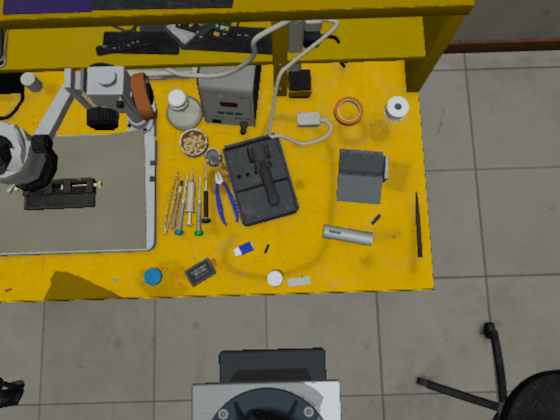

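View pics/side0.png

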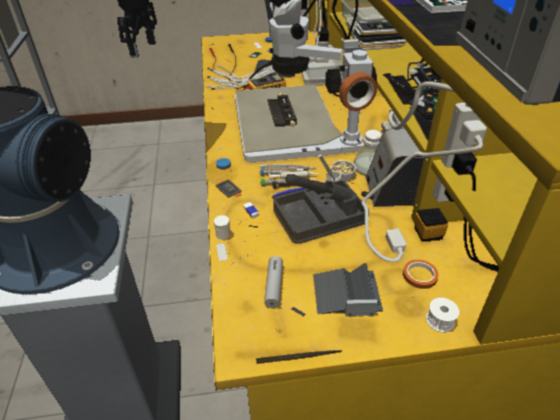

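```bash
cat > m.py <<'E'
from h import *
def fitrect(P,name):
    r=cv2.minAreaRect((P[:,:2]*1000).astype(np.float32)); print(name,len(P),"rect c/size/ang mm",np.round(r[0],1),np.round(r[1],1),round(r[2],1))
def bar(C,box):
    l,t,r,b=np.round(box).astype(int); Q=C[t-3:b+4,l-3:r+4].reshape(-1,3); return Q
if __name__=="__main__":
  for n in("top","side"):
    p=eyes.grab_frame(n); C=cloud(p); print(n)
    Q=C.reshape(-1,3); 
    B=Q[(abs(Q[:,0]-.46)<.05)&(abs(Q[:,1]+.19)<.085)&(Q[:,2]>.01)&(Q[:,2]<.05)]
    fitrect(B,"bar"); print("zmax",np.percentile(B[:,2],[50,98]))
    T=B[B[:,2]>.024]; c=T.mean(0); d=np.linalg.svd(T-c)[2][0]; print("bar top c",c.round(4),"yaw from y",np.degrees(np.arctan2(-d[0]/d[1],1)).round(2))
    V=Q[(abs(Q[:,0]-.595)<.09)&(abs(Q[:,1]+.235)<.08)&(Q[:,2]>.0045)&(Q[:,2]<.06)]
    fitrect(V,"block")
    H=V[V[:,2]>.022]; fitrect(H,"high")
    # ramp plane: x<.585
    R=V[(V[:,0]<.59)&(V[:,0]>.54)&(V[:,2]<.02)]; A=np.c_[R[:,:2],np.ones(len(R))]; k=np.linalg.lstsq(A,R[:,2],rcond=None)[0]; print("ramp grad",k[:2],"yaw deg",np.degrees(np.arctan2(k[1],k[0])),"slope exp",16/62)
    print("x at z=0 (y=-.235)", -(k[2]+k[1]*-.235)/k[0])
    for x in np.arange(.52,.68,.008):
        s=Q[(abs(Q[:,0]-x)<.004)&(abs(Q[:,1]+.225)<.03)]; 
        if len(s): print(round(x,3),np.median(s[:,2]).round(4),end=" | ")
    print()
    cv2.imwrite(f"pics/{n}z.png",cv2.resize(p["pixels"][130:270,300:440] if n=="top" else p["pixels"][230:380,240:400],None,fx=4,fy=4,interpolation=2)[:600])
E
python3 m.py
```

```text
top
bar 662 rect c/size/ang mm [ 465.5 -191. ] [110.2  30. ] 78.9
zmax [0.02560165 0.03158597]
bar top c [ 0.4655 -0.1886  0.0274] yaw from y -11.52
block 1749 rect c/size/ang mm [ 594.  -234.7] [174.5 145.7] 4.2
high 328 rect c/size/ang mm [ 620.8 -234.3] [107.9  56.5] 82.8
ramp grad [ 0.13797787 -0.01842215] yaw deg -7.604884376462207 slope exp 0.25806451612903225
x at z=0 (y=-.235) 0.5155963156410536
0.52 -0.0013 | 0.528 -0.0015 | 0.536 -0.0011 | 0.544 -0.0006 | 0.552 0.0011 | 0.56 0.0035 | 0.568 0.0044 | 0.576 0.0068 | 0.584 0.0092 | 0.592 0.0116 | 0.6 0.0132 | 0.608 0.0104 | 0.616 0.0034 | 0.624 0.0072 | 0.632 0.0156 | 0.64 0.0234 | 0.648 0.0265 | 0.656 0.0055 | 0.664 0.004 | 0.672 -0.0015 | 0.68 -0.0019 | 
side
bar 728 rect c/size/ang mm [ 462.1 -192.3] [113.7  29.8] 78.2
zmax [0.02763127 0.03193602]
bar top c [ 0.4614 -0.1963  0.0285] yaw from y -11.53
block 2364 rect c/size/ang mm [ 607.4 -222.2] [136.8 124. ] 82.8
high 527 rect c/size/ang mm [ 617.  -235.3] [110.3  55.2] 83.1
ramp grad [ 0.20321294 -0.0187984 ] yaw deg -5.285156799146471 slope exp 0.25806451612903225
x at z=0 (y=-.235) 0.5270034619296421
0.52 0.0007 | 0.528 0.0007 | 0.536 0.0007 | 0.544 0.0019 | 0.552 0.004 | 0.56 0.0056 | 0.568 0.008 | 0.576 0.0097 | 0.584 0.0117 | 0.592 0.0139 | 0.6 0.0149 | 0.608 0.0088 | 0.616 0.005 | 0.624 0.0125 | 0.632 0.0204 | 0.64 0.0273 | 0.648 0.0265 | 0.656 0.0066 | 0.664 0.0008 | 0.672 0.0003 | 0.68 0.0001 |
```

View pics/topz.png

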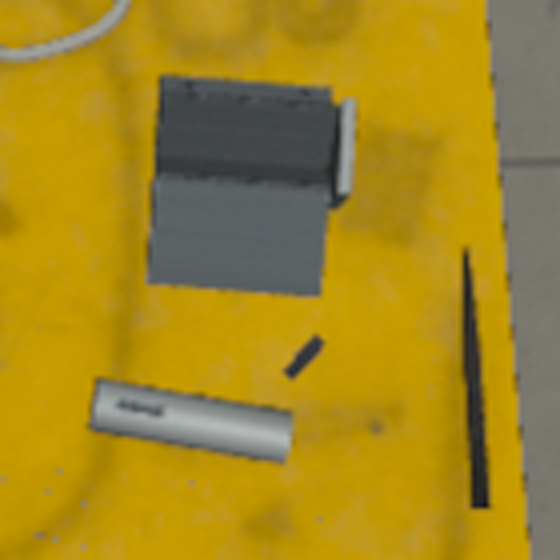

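The top crop shows the bar at crop (190,420), with its left end ahead. The block and ramp are at (245,185), the bright stop on the right at (345,150), and the path is clear. The block origin comes out at about (0.615, -0.230) with yaw -7°. The bar centre is at about (-155, +20) mm in the block frame and turned -4.5°. I'll push with both fingers held parallel to the groove so the bar squares up as it rolls.

Emit:
arm_command:
  dp:
    - [0.2,-0.65,0]
    - [0.4,-1.3,0]
    - [0.6,-1.95,0]
    - [0.8,-2.6,0]
    - [1.0,-3.25,0]
    - [1.2,-3.9,0]
    - [1.4,-4.55,0]
    - [1.6,-5.2,0]
  yaw: [-1.35,-2.7,-4.05,-5.4,-6.75,-8.1,-9.45,-10.8]
  grip: 50

```text
time_s: 2.2
position: [0.2871, 0.1939, 0.2314]
ee_rot: [3.141, -0.0, 1.578]
ft_force: [1.1, 1.1, 0.2]
grip_width: 0.0497
grasp_force: 0.0
```

Emit:
arm_command:
  dp:
    - [0.2,-0.65,0]
    - [0.4,-1.3,0]
    - [0.6,-1.95,0]
    - [0.8,-2.6,0]
    - [1.0,-3.25,0]
    - [1.2,-3.9,0]
    - [1.4,-4.55,0]
    - [1.6,-5.2,0]
  yaw: [-1.35,-2.7,-4.05,-5.4,-6.75,-8.1,-9.45,-10.8]

```text
time_s: 3.0
position: [0.3672, -0.0664, 0.2315]
ee_rot: [3.141, -0.0, 0.447]
ft_force: [1.0, 1.2, 0.7]
grip_width: 0.0499
grasp_force: 0.0
```

Emit:
arm_command:
  dp:
    - [0.2,-0.65,0]
    - [0.4,-1.3,0]
    - [0.6,-1.9,0]
    - [0.8,-2.5,0]
    - [0.95,-2.5,0]
    - [0.95,-2.5,-1]
    - [0.95,-2.5,-1.5]
    - [0.95,-2.5,-1.5]
  yaw: [-1.35,-2.7,-4.05,-5.48,-5.48,-5.48,-5.48,-5.48]

```text
time_s: 3.8
position: [0.4126, -0.1886, 0.1536]
ee_rot: [-3.14, 0.005, -0.12]
ft_force: [-0.6, -0.0, 1.0]
grip_width: 0.0499
grasp_force: 0.0
```

Emit:
arm_command:
  dp:
    - [0,0,-1]
    - [0,0,-2]
    - [0,0,-2]
  yaw: [0,0,0]

```text
time_s: 4.1
position: [0.4119, -0.1883, 0.0534]
ee_rot: [-3.14, 0.006, -0.12]
ft_force: [-0.6, 0.5, 0.8]
grip_width: 0.0506
grasp_force: 0.0
```

```bash
python3 - <<'E'
from h import *
p=eyes.grab_frame("side"); s=get_state(); t=s["position"]; print(t,s["ee_rot"],s["ft_force"])
Q=cloud(p).reshape(-1,3); Q=Q[(np.abs(Q-t)<[.04,.09,.08]).all(1)&(Q[:,2]>.037)]
ex=np.array([.9925,-.122]);ey=np.array([.122,.9925]); 
bx=(Q[:,:2]-t[:2])@ex; by=(Q[:,:2]-t[:2])@ey; z=Q[:,2]-t[2]
for a in np.arange(-.024,.06,.006):
    m=(z>=a)&(z<a+.006)
    if m.sum()>3: print(round(a,3),m.sum(),"x",np.percentile(bx[m],[2,98]).round(4),"y",np.percentile(by[m],[2,98]).round(4))
cv2.imwrite("pics/s1.png",cv2.resize(p["pixels"][190:340,200:400],None,fx=4,fy=4,interpolation=2))
E
```

```text
[ 0.41342463 -0.18907051  0.05636221] [-3.14045862  0.00335006 -0.12011416] [ 0.37331403 -0.28611209  0.37718882]
-0.0 6 x [-0.0106  0.0079] y [-0.0309  0.0219]
0.006 17 x [-0.0137  0.0077] y [-0.0378 -0.0275]
0.012 29 x [-0.0134  0.007 ] y [-0.0387 -0.0293]
0.018 24 x [-0.0119  0.0048] y [-0.0391  0.0279]
0.024 16 x [-0.0085  0.0041] y [-0.0387  0.0269]
0.042 5 x [-0.0085  0.0105] y [-0.0538 -0.0318]
0.048 33 x [-0.0119  0.0096] y [-0.057  -0.0342]
0.054 48 x [-0.0141  0.0097] y [-0.058  -0.0322]
```

View pics/s1.png

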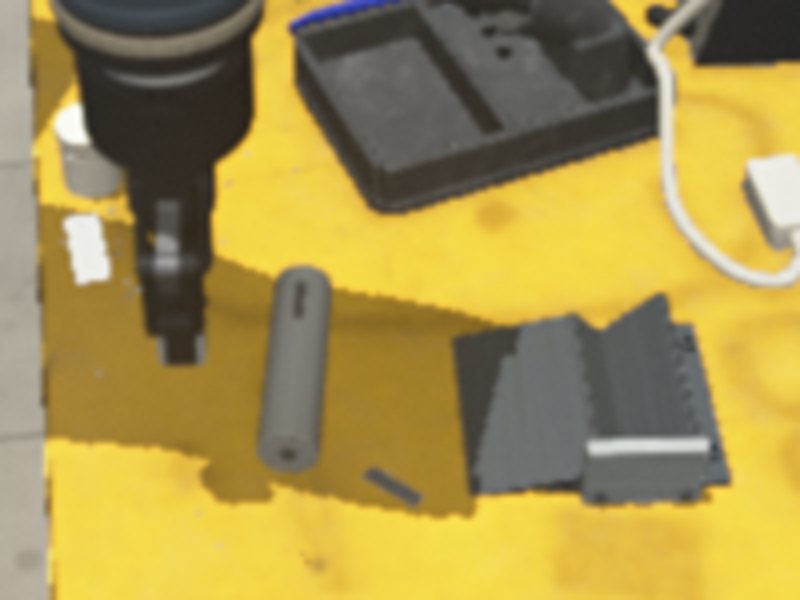

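The side view shows the fingers at (180,350), behind the bar at (295,370), with the block at (590,410). The dark piece at (393,485) lies flat. The fingertips are about 4 mm above the TCP, so I'll go down and push slowly along the block's x axis.

Emit:
arm_command:
  dp:
    - [0,0,-0.5]
    - [0,0,-1.0]
    - [0.2,-0.025,-1.0]
    - [0.35,-0.043,-1.0]
    - [0.45,-0.055,-1.0]
    - [0.55,-0.068,-1.0]
    - [0.65,-0.08,-1.0]
    - [0.75,-0.092,-1.0]
  yaw: [0,0,0,0,0,0,0,0]

```text
time_s: 4.95
position: [0.4526, -0.1946, 0.0067]
ee_rot: [3.141, -0.0, -0.121]
ft_force: [-0.2, -0.5, 0.1]
grip_width: 0.0503
grasp_force: 0.0
```

```bash
cat > b.py <<'E'
from h import *
O=np.array([.615,-.230]);ex=np.array([.9925,-.122]);ey=np.array([.122,.9925])
s=get_state();t=s["position"];d=t[:2]-O;print("t",s["time_s"],"tcp blk",(d@ex*1e3).round(1),(d@ey*1e3).round(1),"z",t[2].round(4),"F",np.round(s["ft_force"],1))
for n in("top","side"):
    p=eyes.grab_frame(n);C=cloud(p)
    for r in spotter.search_frame(p,"bar")[:1]:
        l,T,R,B=np.round(r["box"]).astype(int);Q=C[T-2:B+3,l-2:R+3].reshape(-1,3)
        pix=p["pixels"][T-2:B+3,l-2:R+3].reshape(-1,3).astype(int)
        bx=(Q[:,:2]-O)@ex*1e3;by=(Q[:,:2]-O)@ey*1e3
        # bar is unsaturated and bright vs. bench
        m=(Q[:,2]>.012)&(Q[:,2]<.055)&(bx>d@ex*1e3+8)&(pix.mean(1)>70)
        P=np.c_[bx,by][m].astype(np.float32);c=cv2.minAreaRect(P)
        mm=m.copy();zz=Q[:,2][m];top=P[zz>zz.max()-.006];k=np.polyfit(top[:,1],top[:,0],1)
        print(n,round(r["score"],2),"rect",np.round(c[0],1),np.round(c[1],1),round(c[2],1),"zmax",np.percentile(zz,97).round(4),"slope rad",k[0].round(3),"y",np.percentile(P[:,1],[1,99]).round(1),"x",np.percentile(P[:,0],[1,99]).round(1))
E
python3 b.py
```

```text
t 4.95 tcp blk -165.5 15.3 z 0.0067 F [-0.2 -0.5  0.1]
top 0.61 rect [-128.7   66.1] [16.2 21.6] 84.0 zmax 0.0319 slope rad -0.078 y [58.1 74.5] x [-139.6 -118.5]
side 0.77 rect [-137.7   18.6] [113.8  34.9] 86.2 zmax 0.0316 slope rad 0.06 y [-37.7  71.9] x [-151.9 -118.6]
```

Emit:
arm_command:
  dp:
    - [0.1,-0.012,0]
    - [0.2,-0.025,0]
    - [0.3,-0.037,0]
    - [0.42,-0.052,0]
    - [0.54,-0.066,0]
    - [0.66,-0.081,0]
    - [0.78,-0.096,0]
    - [0.9,-0.11,0]
  yaw: [0,0,0,0,0,0,0,0]

```text
time_s: 5.95
position: [0.4975, -0.2, 0.0063]
ee_rot: [-3.142, 0.0, -0.121]
ft_force: [-0.2, 1.3, 0.7]
grip_width: 0.0501
grasp_force: 0.1
```

```bash
python3 b.py
```

```text
t 5.95 tcp blk -120.3 15.4 z 0.0063 F [-0.2  1.3  0.7]
side 0.6 rect [-92.3  16. ] [113.6  36. ] 87.5 zmax 0.0315 slope rad 0.046 y [-39.6  68.5] x [-105.1  -74. ]
```

Emit:
arm_command:
  dp:
    - [0.1,-0.012,0]
    - [0.2,-0.025,0]
    - [0.3,-0.037,0]
    - [0.4,-0.049,0.02]
    - [0.5,-0.062,0.04]
    - [0.6,-0.074,0.06]
    - [0.7,-0.086,0.08]
    - [0.8,-0.099,0.1]
  yaw: [0,0,0,0,0,0,0,0]

```text
time_s: 6.95
position: [0.5373, -0.2049, 0.0114]
ee_rot: [-3.142, 0.0, -0.121]
ft_force: [-3.6, 1.3, 2.2]
grip_width: 0.05
grasp_force: 1.9
```

```bash
python3 b.py
```

```text
t 6.95 tcp blk -80.2 15.4 z 0.0114 F [-3.6  1.3  2.2]
side 0.82 rect [-50.6  14.6] [114.7  40.1] 79.2 zmax 0.0379 slope rad 0.057 y [-40.4  67.1] x [-70.1 -38. ]
```

```bash
python3 - <<'E'
from h import *
a=eyes.grab_frame("side")["pixels"][220:340,240:400];b=eyes.grab_frame("top")["pixels"][140:260,300:420]
cv2.imwrite("pics/c2.png",np.hstack([cv2.resize(x,None,fx=k,fy=k,interpolation=2)[:340] for x,k in((a,2.85),(b,2.85))]))
E
```

```text
(no output)
```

View pics/c2.png

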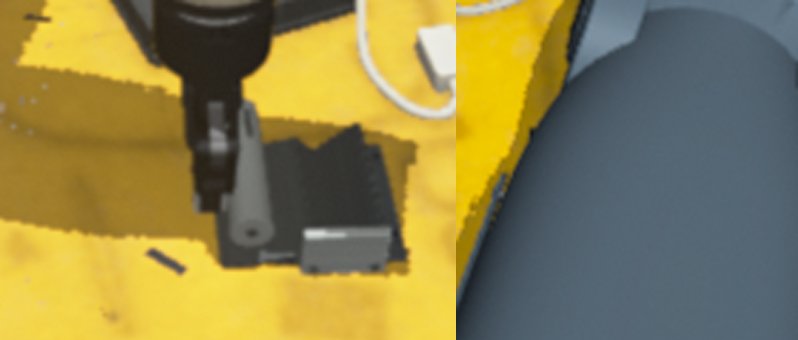

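The side crop shows the bar at (250,170) on the ramp and still slightly turned, with the fingers behind it at (212,190). I'll check the block's yaw against the bar's axis more precisely using plane fits.

```bash
python3 - <<'E'
from h import *
O=np.array([.615,-.230]);ex=np.array([.9925,-.122]);ey=np.array([.122,.9925])
acc=0;N=4
for i in range(N):
    p=eyes.grab_frame("side"); acc=acc+cloud(p)
C=acc/N;Q=C.reshape(-1,3);bx=(Q[:,:2]-O)@ex*1e3;by=(Q[:,:2]-O)@ey*1e3;z=Q[:,2]*1e3
def fit(m,n):
    A=np.c_[bx,by,np.ones_like(bx)][m];zz=z[m]
    for _ in range(4):
        k=np.linalg.lstsq(A,zz,rcond=None)[0];r=abs(A@k-zz);g=r<max(1.0,2*np.median(r));A,zz=A[g],zz[g]
    print(n,len(zz),k.round(3),"yaw rel",np.degrees(np.arctan2(k[1],k[0])).round(2))
fit((bx>6)&(bx<26)&(abs(by)<42)&(z>6)&(z<30),"far face")
fit((bx>-32)&(bx<-16)&(abs(by)<42)&(z>6)&(z<18),"ramp")
for lo in(-40,-20,0,20,40):
    # block far top ridge & bar ridge by strip
    m=(abs(by-lo)<8)&(bx>0)&(bx<60)&(z>24.5); mb=(abs(by-lo)<8)&(bx<-25)&(bx>-68)&(z>20)&(z<42)
    print(lo,"ridge bx",np.percentile(bx[m],[5,50,95]).round(1) if m.any() else None,"bar x max, top",np.percentile(bx[mb],[50,98]).round(1),z[mb].max().round(1))
E
```

```text
far face 321 [0.99  0.014 4.059] yaw rel 0.8
ramp 243 [2.7100e-01 4.0000e-03 2.0256e+01] yaw rel 0.76
-40 ridge bx [19.7 24.  28.4] bar x max, top [-55.1 -42. ] 36.6
-20 ridge bx [21.6 25.1 29.5] bar x max, top [-55.8 -42.4] 36.9
0 ridge bx [21.  24.7 42.7] bar x max, top [-53.2 -42.1] 36.7
20 ridge bx [20.4 24.7 30.2] bar x max, top [-51.8 -42.1] 36.7
40 ridge bx [20.6 26.1 53.6] bar x max, top [-50.1 -42.1] 37.1
```

The bar lies flat against both fingers and is within 1° of parallel (front edge at -42 mm all along). I'll carry on up and over the lip.

Emit:
arm_command:
  dp:
    - [0.1,-0.011,0.02]
    - [0.2,-0.022,0.04]
    - [0.3,-0.033,0.06]
    - [0.4,-0.044,0.08]
    - [0.5,-0.055,0.1]
    - [0.58,-0.064,0.11]
    - [0.66,-0.072,0.12]
    - [0.72,-0.079,0.12]
  yaw: [0,0.02,0.05,0.08,0.1,0.12,0.13,0.13]

```text
time_s: 8.25
position: [0.5699, -0.2085, 0.0166]
ee_rot: [-3.142, 0.006, -0.108]
ft_force: [-16.1, 1.3, 7.5]
grip_width: 0.05
grasp_force: 7.6
```

Emit:
arm_command:
  dp:
    - [0.06,-0.007,0.01]
    - [0.12,-0.013,0.01]
    - [0.17,-0.019,0.01]
    - [0.21,-0.023,0.01]
    - [0.21,-0.023,0.01]
    - [0.21,-0.023,0.01]
  yaw: [0,0,0,0,0,0]

```text
time_s: 8.85
position: [0.5835, -0.21, 0.0178]
ee_rot: [3.142, -0.0, -0.107]
ft_force: [0.2, 0.4, 0.1]
grip_width: 0.0499
grasp_force: 0.0
```

```bash
python3 b.py
```

```text
t 8.85 tcp blk -33.7 16.0 z 0.0178 F [0.2 0.4 0.1]
side 0.83 rect [ 7.4 14.2] [113.9  35.1] 79.8 zmax 0.0397 slope rad 0.04 y [-39.   67.5] x [-15.1  14.7]
```

The bar has dropped into the groove (top at about 39 mm, centre at about x = 0, y ≈ +14 mm). I'll back off, lift, shut the fingers and go round to the free end.

Emit:
arm_command:
  dp:
    - [-0.3,0.03,0]
    - [-0.4,0.04,0.5]
    - [-0.4,0.1,1.5]
    - [0,0.6,2.0]
    - [0.5,1.2,2.0]
    - [0.84,1.6,2.0]
    - [0.84,1.6,2.0]
    - [0.84,1.6,2.0]
  yaw: [0,0,0,0,0,0,0,0]

```text
time_s: 9.85
position: [0.6254, -0.1297, 0.1175]
ee_rot: [3.141, 0.0, -0.106]
ft_force: [0.1, -0.7, 0.6]
grip_width: 0.0502
grasp_force: 0.0
```

Emit:
arm_command:
  dp:
    - [0,0,0]
    - [0,0,0]
    - [0,0,0]
    - [0,0,0]
  yaw: [0,0,0,0]
  grip: 0

```text
time_s: 10.25
position: [0.6252, -0.1305, 0.1179]
ee_rot: [3.142, 0.0, -0.108]
ft_force: [-0.3, 0.6, -0.3]
grip_width: -0.0004
grasp_force: 0.0
```

```bash
python3 - <<'E'
from h import *
p=eyes.grab_frame("side"); s=get_state(); t=s["position"]; print(t,s["ee_rot"],s["grip_width"])
O=np.array([.6155,-.230]);a=np.radians(-6.2);ex=np.array([np.cos(a),np.sin(a)]);ey=np.array([-ex[1],ex[0]])
print("tcp blk",(t[:2]-O)@ex,(t[:2]-O)@ey)
C=cloud(p);Q=C.reshape(-1,3)
m=(np.abs(Q-t)<[.04,.05,.06]).all(1); y=(Q[m][:,:2]-t[:2])@ey; z=Q[m][:,2]-t[2]
for h in np.arange(-.01,.03,.01):
    k=(z>h)&(z<h+.01); print(h.round(2),k.sum(),np.percentile(y[k],[2,98]).round(4) if k.sum()>3 else "")
bx=(Q[:,:2]-O)@ex;by=(Q[:,:2]-O)@ey
b=(abs(bx)<.016)&(by>-.06)&(by<.09)&(Q[:,2]>.028)&(Q[:,2]<.048)
print("bar y",np.percentile(by[b],[1,99]),"x top",np.median(bx[b&(Q[:,2]>.036)]),"zmax",np.percentile(Q[b][:,2],98))
T=b&(Q[:,2]>.034);print("slope",np.polyfit(by[T],bx[T],1))
w_=(abs(bx)<.05)&(by>.075)&(by<.15)&(Q[:,2]<t[2]-.01);print("under: zmax",Q[w_][:,2].max())
cv2.imwrite("pics/s3.png",cv2.resize(p["pixels"][190:340,240:440],None,fx=4,fy=4,interpolation=2))
E
```

```text
[ 0.62532097 -0.13033327  0.11787208] [ 3.14158089e+00 -5.40784819e-05 -1.07870930e-01] -0.00020977491086668405
tcp blk -0.0010004135294859415 0.1001444372439264
-0.01 0 
0.0 21 [-0.0137 -0.0042]
0.01 48 [-0.0144 -0.0003]
0.02 54 [-0.0155  0.0052]
bar y [-0.05905955  0.06936239] x top -0.002476790544371788 zmax 0.0412568859819447
slope [-0.01111809 -0.00230153]
under: zmax 0.019478492949356108
```

View pics/s3.png

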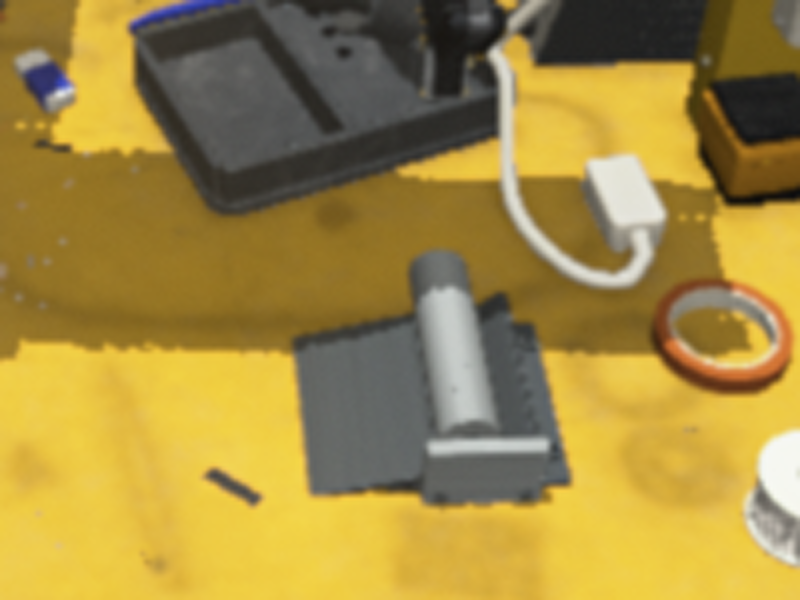

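The bar at (455,340) is seated in the groove, with its free end at (440,265), about y = +69 mm. The space beyond it is clear, so I'll go down and push it towards the stop.

Emit:
arm_command:
  dp:
    - [0,0,-1.0]
    - [0,0,-2.0]
    - [0,0,-2.04]
    - [-0.02,-0.15,-2.04]
    - [-0.03,-0.28,-2.04]
    - [-0.035,-0.32,-2.04]
    - [-0.039,-0.36,-2.04]
    - [-0.043,-0.4,-2.04]
  yaw: [0,0,0,0,0,0,0,0]

```text
time_s: 11.1
position: [0.6241, -0.1502, 0.017]
ee_rot: [-3.141, -0.002, -0.107]
ft_force: [1.7, 3.8, 1.6]
grip_width: -0.0001
grasp_force: 1.9
```

Emit:
arm_command:
  dp:
    - [-0.004,-0.03,0]
    - [-0.007,-0.06,0]
    - [-0.01,-0.09,0]
  yaw: [0,0,0]

```text
time_s: 11.4
position: [0.6228, -0.1545, 0.0158]
ee_rot: [-3.141, 0.0, -0.107]
ft_force: [1.2, 3.6, 1.6]
grip_width: -0.0001
grasp_force: 1.9
```

Emit:
arm_command:
  dp:
    - [-0.002,-0.02,0]
    - [-0.004,-0.04,0]
    - [-0.004,-0.04,0]
  yaw: [0,0,0]

```text
time_s: 11.7
position: [0.6225, -0.1566, 0.0157]
ee_rot: [3.142, 0.0, -0.107]
ft_force: [0.2, 3.2, 1.5]
grip_width: -0.0001
grasp_force: 1.3
```

Emit:
arm_command:
  dp:
    - [-0.002,-0.02,0]
    - [-0.004,-0.04,0]
    - [-0.004,-0.04,0]
  yaw: [0,0,0]

```text
time_s: 12.0
position: [0.6225, -0.1572, 0.0157]
ee_rot: [-3.139, 0.0, -0.106]
ft_force: [0.8, 13.5, 3.8]
grip_width: -0.0002
grasp_force: 6.7
```

The force jumped from 3 to 13.5 N with almost no motion, so the bar is against the stop. I'll back off and check.

Emit:
arm_command:
  dp:
    - [0.005,0.05,0]
    - [0.02,0.2,0]
    - [0.06,0.6,0]
    - [0.06,0.6,1.0]
    - [0.06,0.6,2.0]
    - [-0.8,0.9,3.0]
    - [-1.7,1.5,3.0]
    - [-1.7,1.5,3.0]
  yaw: [0,0,0,0,0,0,0,0]

```text
time_s: 12.8
position: [0.5352, -0.0823, 0.1676]
ee_rot: [3.141, -0.001, -0.107]
ft_force: [1.5, -0.5, 0.0]
grip_width: -0.0002
grasp_force: 0.0
```

```bash
python3 - <<'E'
from h import *
O=np.array([.6155,-.230]);a=np.radians(-6.2);ex=np.array([np.cos(a),np.sin(a)]);ey=np.array([-ex[1],ex[0]])
im=[]
for n in("side","top"):
    p=eyes.grab_frame(n);Q=cloud(p).reshape(-1,3);bx=(Q[:,:2]-O)@ex;by=(Q[:,:2]-O)@ey
    b=(abs(bx)<.016)&(by>-.045)&(by<.09)&(Q[:,2]>.028)&(Q[:,2]<.048);T=b&(Q[:,2]>.034)
    print(n,"bar y",np.percentile(by[b],[1,99]).round(4),"zmax",np.percentile(Q[b][:,2],98).round(4),"slope,x",np.polyfit(by[T],bx[T],1).round(4))
    im.append(cv2.resize(p["pixels"][240:340,290:410] if n=="side" else p["pixels"][130:230,310:430],None,fx=3.3,fy=3.3,interpolation=2))
cv2.imwrite("pics/f.png",np.hstack(im)); print(get_state()["time_s"])
E
```

```text
side bar y [-0.044   0.0586] zmax 0.04 slope,x [-0.0017 -0.0028]
top bar y [-0.0439 -0.0032] zmax 0.0403 slope,x [-0.0245 -0.0009]
12.9
```

View pics/f.png

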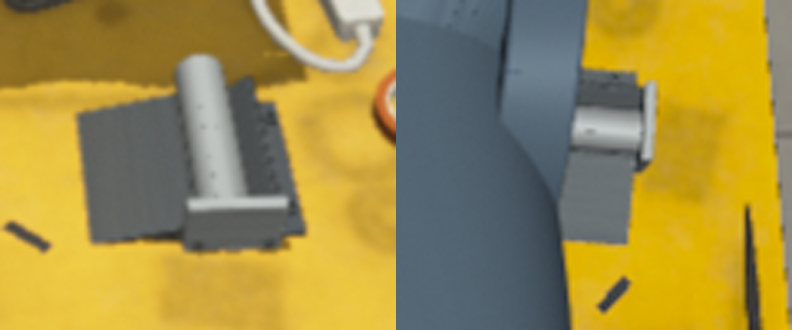

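Both views show the bar in the groove with its end at the stop plate (side view at (240,200), top view at (643,130)). Its free end is at about y = +59 to +60 mm, and the arm is clear.

```bash
python3 -c "
from station import ctrl; print(ctrl.finish_job())"
```

```text
the job is handed in; nothing more can be done
None
```

The bar rolled up the ramp into the V-block groove and was pushed up against the end stop. The job was handed in at about 13 s, with the arm clear and the verdict not reported back.

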